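Switch on the lamp supply at its guarded toggle

TASK

Switch on the lamp supply: with a fingertip, lift the hinged guard on the grey box right back until it stands open, push the toggle beneath it all the way over to the rear, then tip the guard forward again so that it drops shut over the switch. Leave the unguarded toggle as it is, do not shove or lift the box, be gentle with the guard and toggle, and do not disturb the small things standing round the box.

Things in the scene. Friction and masses are not known exactly. Their poses are not given: they have to be found in the camera images.
- supply_box: Grey lamp-supply box with aluminium top panel, 140 (x) x 180 (y) x 60 mm tall, 1.8 kg, loose on rubber feet on the worktop. Origin: centre of its underside; x points from its front (robot's side) to its rear, y to its left seen from the front, z up. On the panel: a toggle under a hinged guard at y = +40 mm, a plain toggle at y = -50 mm, a low fuse cap and pilot lens (to 9 mm) behind.
- guard (a joint): Hinge of the black guard (upside-down channel 38 mm wide, walls 3 mm, 60 g) over the left toggle, rad: 0 shut, 1.75 leaning back on its stop. Swings freely: below about 1.3 it falls shut by itself, above that it falls back and stays open. Under 5 N moves it. Axis along the box's y. Shut, the roof's underside is 16 mm above the axis, and the cheeks reach 6 mm below it.
- guard_lip (a point): Middle of the guard roof's front edge, on its underside, 83 mm forward of the hinge axis; moves with the guard. Shut: box x = -58, y = +40, z = +96 mm, 36 mm above the panel. The front 14 mm of the roof juts out beyond the cheeks as a lip under which a fingertip fits; the channel is open in front.
- guard_hinge (a point): On the guard's hinge axis, mid-width: box x = +25, y = +40, z = +80 mm. The hinge bracket is 45 mm wide and reaches no higher than 85 mm above the worktop.
- toggle (a joint): The toggle under the guard, in rad: 0 = off, leaning 0.4 rad to the front; 0.8 = on, leaning 0.4 rad to the rear. It stays where it is left; about 1.5 N at its tip moves it. Pivot at box x = -15, y = +40, z = +64 mm.
- toggle_tip (a point): Near the rounded tip of that steel bat toggle (8 mm thick, 29 mm long), 27 mm from its pivot; 89 mm above the worktop when off or on.
- plain_toggle (a joint): The unguarded toggle on the right of the panel, same make, 0 = off; to be left at 0.
- plain_toggle_tip (a point): Near the tip of the unguarded toggle, 27 mm from its pivot at box x = -15, y = -50, z = +64 mm.
- spare_eyepiece: Black microscope eyepiece, 34 mm across, 51 mm tall, loose, standing on the worktop left of the box. Origin: centre of its underside.
- objective_can: Black can with a grey knurled lid, 37 mm across, 54 mm tall, loose, right of the box. Origin: centre of its underside.
- usb_stick: USB stick, 17 x 48 x 8 mm, loose, lying in front of the box's right part. Origin: centre of its underside.
There are look-alikes about, which are no part of the job. What is meant by the supply_box is not green or yellow, and is the larger of those in its own colour.

How it is judged (in metres and radians):
On the way, in this order (a step that is already met when the one before it is completed fails the run):
1. the guard is lifted right back, past its balance point, with the toggle still off (value of joint guard above 1.35 rad and value of joint toggle below 0.4 rad), for 0.2 s.
2. the toggle is pushed over to the rear while the guard is open (value of joint toggle above 0.65 rad and value of joint guard above 1 rad), for 0.1 s.
At the end, for the whole second after the job is handed in: The guard is shut (under 0.06 rad), the toggle beneath it is over to the rear (over 0.65 of 0.8 rad), the plain toggle is still off (under 0.15 rad), and the box (upright, at rest) and the three small things are within 15 mm of where they began (the hinge point on the box within 20 mm) (value of joint guard below 0.06 rad and value of joint toggle above 0.65 rad and value of joint plain_toggle below 0.15 rad and distance of each of supply_box, spare_eyepiece, objective_can, usb_stick from where it was at the start of the episode below 0.015 m and angle between supply_box's own z axis and vertical below 0.03 rad and linear speed of supply_box below 0.01 m/s and distance of guard_hinge from where it was at the start of the episode below 0.02 m); the robot touches nothing.
It fails at once if the box is shoved, lifted or tipped (distance of supply_box from where it was at the start of the episode above 0.02 m or height (world z) of supply_box above 0.01 m or angle between supply_box's own z axis and vertical above 0.1 rad or distance of guard_hinge from where it was at the start of the episode above 0.025 m).
It fails at once if the unguarded toggle is moved (value of joint plain_toggle above 0.2 rad).
It fails at once if one of the small things is lifted, knocked or carried (distance of any of spare_eyepiece, objective_can, usb_stick from where it was at the start of the episode above 0.02 m).
It fails at once if the guard or the toggle is forced (contact force between guard and the arm above 40 N or contact force between any of guard, toggle and the fingers above 40 N).
It also fails if it takes over 51 s, if anything falls off the work surface, if the arm or the gripper's body presses on something with over 40 N, if the wrist force passes 120 N, or if a joint passes its speed limit or range.

ROBOT

A 7-joint arm with a two-finger parallel gripper is mounted at the origin on a cart in front of the work surface, level with it; the furniture and walls round the work are solid. World frame = base frame: x ahead of the robot, y to its left, z up, the work surface at z = 0. Lengths are in m, angles in degrees, forces in N, time in s.
With the tool pointing down it reaches from about 0.425 to 0.875 m from the base axis. Payload 4.7 kg.
Tool frame: the origin (TCP) lies on the centre line of the jaws, within the pads' length; the fingertips stand 19 mm ahead of it and the grasp point (between the pads) is the TCP; z points along the fingers, y is the line along which they close (so a half turn about z gives the same grasp; the last joint's range is limited). The gripper opens to 87 mm and grips with 3 to 60 N. Pads are 19 mm wide; open, the fingers measure 117 mm over their backs; the gripper's body (75 mm by 190 mm) begins 51 mm behind the grasp point.
Start: joints at [68.933, 18.392, -4.016, 83.108, 1.295, 78.541, -3.26], TCP at [0.242, -0.603, 0.242] pointing down, gripper open.
Joint ranges: [-163.93, 163.93], [-17.29, 119.83], [-79.2, 71.16], [3.27, 140.29], [-89.18, 269.18], [5.43, 117.66], [-154.24, 154.24]. Speed limits (degrees/s): [147.25, 147.25, 180, 180, 180, 180, 180].

INTERFACE

Orientations are given as [roll, pitch, yaw] about the fixed x, y, z axes, in that order (R = Rz(yaw) Ry(pitch) Rx(roll)).
In Python, from cell import env, imaging gives the robot as it stands.
- The arm moves only by the shell command python3 -m crank 'ROWS' [OPENING] [FORCE]. ROWS is JSON, a list of rows, each an object of numbers: "x", "y", "z": the shift along the tool's x, y, z in m; "turn": the turn about the tool's z in rad. In form: [{"x": .., "y": .., "z": .., "turn": ..}, ...]. A call has 1 to 12 rows; each row is the pose to reach, as a shift and turn from the pose commanded when the call began, along the tool's axes at that moment; what a row does not reach only later rows make up. A row lasts 1/8 s, in which the tool goes at most 62.5 mm and 10.7 degrees, less where a joint would pass 70% of its speed; a pose out of reach is approached as far as the arm can. A call with a gripper value outside its range is refused whole. OPENING is the finger opening in m, from 0 to 0.087, set as the call begins (- or left out, the last holds). The fingers move at their own pace and stop on an object; FORCE is the grip in N (left out, the last holds). Time passes only in rows, so rows that repeat a pose let the fingers close. It gives the time, the measured TCP pose, the force, the opening and the grip force at its end, in the units of the state.
- env.get_obs(): the state, without advancing time (a new reading comes with each control period).
- imaging.read_camera(name): name is "side" or "top" or "wrist"; returns the picture (384x512x3 uint8, red, green, blue); there is no depth.
- imaging.get_calibration(name): a dict with "camera_matrix" (3x3 intrinsics, pixels), "position" and "attitude" of the camera in the world. Camera axes: x right, y up, looking along -z (the intrinsics and any distortion apply to the point x, -y, -z); pixel columns grow to the right and rows downward; lengths in m; the calibration is good to about 2 mm. A picture is of the moment at which its call begins: read the wrist's pose just before it. get_calibration takes no time and is no camera call; for the wrist camera it gives the pose at the moment of the call.
- env.sign_off(): hands the job in; it is judged then, once.
The state is a dict: "time_s": time; "qpos": joint angles; "joint_velocities": joint speeds; "effort": joint torques, N m; "tool_pos": TCP position; "tool_rot": TCP orientation; "force": force on the tool from outside, world axes, zero at the start; "wrist_torque": the same for the moment, N m; "grip_width": finger opening in m; "grasp_force": force on a finger pad.
Only numpy, scipy, OpenCV 4.12 (cv2) and the standard library are available. Lean on these libraries where they do the work, as an engineer would, in place of code of your own. Each camera call takes 0.05 s, during which the arm holds its last target. There are 200 camera calls.

## Working session

There is one attempt and no reset: what is moved stays moved. The work goes in short steps, Python scripts to look and compute and a shell command to move; the robot and the scene stay as the last step left them, time stands still between calls to the robot, and variables do not carry over. Pictures are saved under pics/ and viewed, at most 10 in all, crops included, and the job is handed in when it is done.

```bash
mkdir -p pics; ls
python3 - <<'E'
from cell import env, imaging
import cv2,numpy as np
o=env.get_obs();print({k:np.round(v,3) for k,v in o.items()})
for n in("top","side"):
    im=imaging.read_camera(n);cv2.imwrite(f"pics/{n}0.png",im[:,:,::-1]);c=imaging.get_calibration(n);print(n,c)
E
```

```text
pics
{'time_s': np.float64(0.0), 'qpos': array([68.934, 18.44 , -4.016, 83.174,  1.294, 78.54 , -3.262]), 'joint_velocities': array([ 0.006,  0.093,  0.031, -0.001,  0.037, -0.006,  0.072]), 'effort': array([ 0.0000e+00, -4.9130e+01, -4.0400e-01, -3.1253e+01, -6.4000e-02,
        4.4000e-02,  0.0000e+00]), 'tool_pos': array([ 0.242, -0.603,  0.24 ]), 'tool_rot': array([-1.79893e+02,  5.00000e-03,  2.18750e+01]), 'force': array([ 0.314,  0.477, -0.306]), 'wrist_torque': array([ 0.023,  0.029, -0.005]), 'grasp_force': np.float64(0.0), 'grip_width': np.float64(0.087)}
top {'camera_matrix': array([[478.58871324,   0.        , 264.26494687],
       [  0.        , 478.58871324, 190.9905743 ],
       [  0.        ,   0.        ,   1.        ]]), 'position': array([0.43275056, 0.10344265, 1.64940257]), 'attitude': array([  4.14563563,   0.51936704, -90.74336929])}
side {'camera_matrix': array([[449.56608963,   0.        , 254.35686568],
       [  0.        , 449.56608963, 183.50110129],
       [  0.        ,   0.        ,   1.        ]]), 'position': array([ 0.56401491, -0.84024517,  0.92037835]), 'attitude': array([47.38752712,  0.53820086,  1.32280598])}
```

View pics/top0.png

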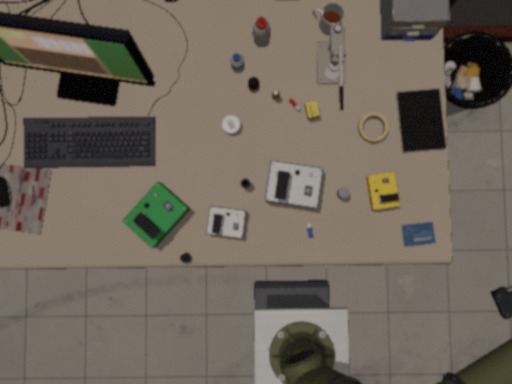

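View pics/side0.png

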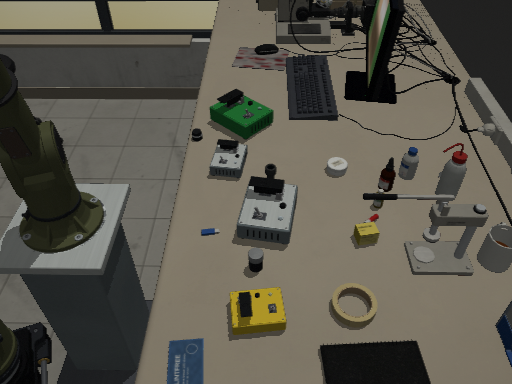

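The supply box is the larger grey one, at about (295,185) in top and (267,210) in side. The guard is at (283,187), the eyepiece at (245,183), the can at (343,194) and the USB stick at (310,230). Next I measure the panel.

```bash
cat > h.py <<'E'
import numpy as np, cv2
from scipy.spatial.transform import Rotation as R
from cell import env, imaging
def rot(a): return R.from_euler('xyz',a,degrees=True).as_matrix()
def ray(c,px):
    px=np.atleast_2d(px).astype(float);K=c["camera_matrix"]
    d=np.c_[(px[:,0]-K[0,2])/K[0,0],-(px[:,1]-K[1,2])/K[1,1],-np.ones(len(px))]
    return d@rot(c["attitude"]).T
def onplane(c,px,z):
    d=ray(c,px);p=c["position"];return p+d*((z-p[2])/d[:,2])[:,None]
def proj(c,P):
    v=(np.atleast_2d(P)-c["position"])@rot(c["attitude"]);K=c["camera_matrix"]
    return np.c_[K[0,2]-K[0,0]*v[:,0]/v[:,2],K[1,2]+K[1,1]*v[:,1]/v[:,2]]
def box2w(b,o,yaw):
    return np.asarray(b)@R.from_euler('z',yaw).as_matrix().T+np.r_[o,0]
E
python3 - <<'E'
from h import *
for n,(x0,y0,x1,y1) in dict(top=(258,152,330,216),side=(232,172,304,248)).items():
    im=cv2.imread(f"pics/{n}0.png");c=imaging.get_calibration(n)
    cr=im[y0:y1,x0:x1];hsv=cv2.cvtColor(cr,cv2.COLOR_BGR2HSV)
    m=((hsv[...,2]>150)&(hsv[...,1]<35)).astype(np.uint8)
    cs,_=cv2.findContours(m,cv2.RETR_EXTERNAL,cv2.CHAIN_APPROX_NONE)
    k=max(cs,key=cv2.contourArea)+np.array([x0,y0])
    w=onplane(c,k.reshape(-1,2),0.06)
    r=cv2.minAreaRect((w[:,:2]*1000).astype(np.float32));print(n,r)
    cv2.drawContours(m,[k-np.array([x0,y0])],-1,2,1)
    big=cv2.resize(np.hstack([cr,cv2.cvtColor(m*120,cv2.COLOR_GRAY2BGR)]),None,fx=4,fy=4,interpolation=cv2.INTER_NEAREST)
    cv2.imwrite(f"pics/{n}c.png",big)
a,b=cv2.imread("pics/topc.png"),cv2.imread("pics/sidec.png")
W=max(a.shape[1],b.shape[1]);p=lambda q:cv2.copyMakeBorder(q,0,0,0,W-q.shape[1],0)
cv2.imwrite("pics/both.png",np.vstack([p(a),p(b)]))
E
```

```text
top ((571.48974609375, 18.37511444091797), (165.10284423828125, 125.17493438720703), 80.59907531738281)
side ((573.2469482421875, 16.782699584960938), (167.04840087890625, 127.56909942626953), 80.72259521484375)
```

View pics/both.png

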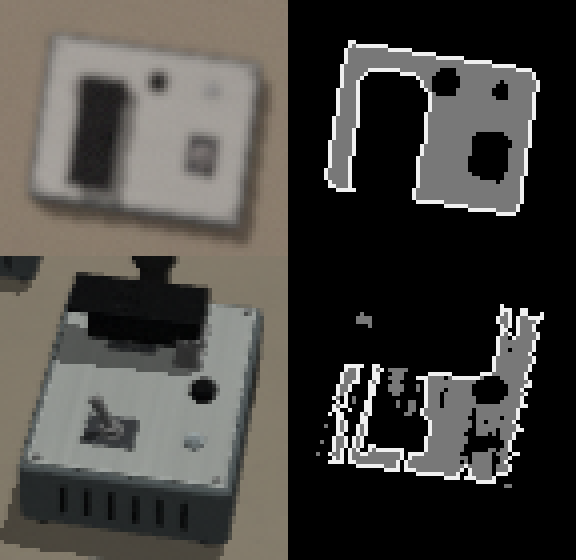

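```bash
python3 -m crank '[{"x":0.03,"y":-0.03,"z":-0.01},{"x":0.07,"y":-0.07,"z":-0.01,"turn":0.06},{"x":0.11,"y":-0.11,"z":-0.01,"turn":0.12},{"x":0.15,"y":-0.15,"z":-0.01,"turn":0.18},{"x":0.19,"y":-0.19,"z":-0.01,"turn":0.24},{"x":0.23,"y":-0.23,"z":-0.01,"turn":0.30},{"x":0.27,"y":-0.27,"z":-0.01,"turn":0.36},{"x":0.31,"y":-0.31,"z":-0.01,"turn":0.42},{"x":0.35,"y":-0.35,"z":-0.01,"turn":0.48},{"x":0.39,"y":-0.39,"z":-0.01,"turn":0.545},{"x":0.42,"y":-0.41,"z":-0.01,"turn":0.545},{"x":0.44,"y":-0.43,"z":-0.01,"turn":0.545}]' 0.07 5
python3 - <<'E'
from h import *
o=env.get_obs();p=o["tool_pos"];yaw=np.radians(o["tool_rot"][2])
tgt=np.array([.5,.06,.25]);d=tgt-p;c,s=np.cos(yaw),np.sin(yaw)
print(o["tool_rot"],o["qpos"],"dx,dy,dz",c*d[0]+s*d[1],s*d[0]-c*d[1],-d[2])
E
```

```text
[-1.79901790e+02  3.58567687e-03  2.18805443e+01] [68.93054673 18.43336999 -4.01627127 83.16801126  1.29323268 78.54196756
 -3.25885819] dx,dy,dz 0.48640790345992924 -0.5188704450273639 -0.009413559426126095invalid input
```

```bash
python3 -m crank '[{"x":0.02,"y":-0.03,"z":-0.01,"turn":0},{"x":0.06,"y":-0.07,"z":-0.01,"turn":0.06},{"x":0.10,"y":-0.11,"z":-0.01,"turn":0.12},{"x":0.14,"y":-0.15,"z":-0.01,"turn":0.18},{"x":0.18,"y":-0.19,"z":-0.01,"turn":0.24},{"x":0.22,"y":-0.23,"z":-0.01,"turn":0.30},{"x":0.26,"y":-0.27,"z":-0.01,"turn":0.36},{"x":0.30,"y":-0.31,"z":-0.01,"turn":0.42},{"x":0.34,"y":-0.35,"z":-0.01,"turn":0.48},{"x":0.38,"y":-0.39,"z":-0.01,"turn":0.545},{"x":0.41,"y":-0.42,"z":-0.01,"turn":0.545},{"x":0.43,"y":-0.45,"z":-0.01,"turn":0.545}]' 0.07 5
cat > d.py <<'E'
import sys
from h import *
def delta(tgt):
    o=env.get_obs();p=o["tool_pos"];yaw=np.radians(o["tool_rot"][2]);d=np.array(tgt)-p;c,s=np.cos(yaw),np.sin(yaw)
    print("t",o["time_s"],"pos",p.round(4),"rot",o["tool_rot"].round(2),"F",o["force"].round(1),"w",o["grip_width"].round(4))
    print("to go",np.round([c*d[0]+s*d[1],s*d[0]-c*d[1],-d[2]],4))
if __name__=="__main__": delta(list(map(float,sys.argv[1:4])))
E
python3 d.py .5 .06 .25
```

```text
time_s: 1.6
tool_pos: [0.4738, -0.0235, 0.2513]
tool_rot: [-180.0, 0.0, -9.3]
force: [0.7, -0.6, -0.1]
grip_width: 0.0699
grasp_force: 0.0Traceback (most recent call last):
  File "d.py", line 7, in <module>
    if __name__=="__main__": delta(list(map(float,sys.argv[1:4])))
                             ~~~~~^^^^^^^^^^^^^^^^^^^^^^^^^^^^^^^^
  File "d.py", line 5, in delta
    print("t",o["time_s"],"pos",p.round(4),"rot",o["tool_rot"].round(2),"F",o["force"].round(1),"w",o["grip_width"].round(4))
                                                                                                    ^^^^^^^^^^^^^^^^^^^^^
AttributeError: 'float' object has no attribute 'round'
```

```bash
sed -i 's/o\["grip_width"\].round(4)/o["grip_width"]/' d.py; python3 d.py .5 .06 .25
python3 - <<'E'
from h import *
c=imaging.get_calibration("wrist");im=imaging.read_camera("wrist")[:,:,::-1].copy();cv2.imwrite("pics/w0.png",im);print(c)
P=[[-.07,-.09,.06],[-.07,.09,.06],[.07,.09,.06],[.07,-.09,.06],[-.058,.021,.096],[-.058,.059,.096],[.025,.04,.08],[-.0255,-.05,.089]]
for q in proj(c,box2w(P,[.572,.0175],np.radians(-9.35))):
    print(q.round());cv2.drawMarker(im,tuple(int(v) for v in q),(0,0,255),0,10,1) if (abs(q)<1000).all() else 0
cv2.imwrite("pics/w0m.png",im)
E
```

```text
t 1.6 pos [ 0.4738 -0.0235  0.2513] rot [-1.7999e+02  1.0000e-02 -9.2700e+00] F [ 0.7 -0.6 -0.1] w 0.06992167132954406
to go [ 0.0124 -0.0866  0.0013]
{'camera_matrix': array([[290.28065913,   0.        , 260.85485097],
       [  0.        , 290.28065913, 194.42491078],
       [  0.        ,   0.        ,   1.        ]]), 'position': array([ 0.54319809, -0.03476708,  0.39488761]), 'attitude': array([-1.50931191e+01, -9.57608980e-02, -9.92022891e+01])}
[289. 161.]
[134. 161.]
[119.  26.]
[293.  26.]
[185. 154.]
[148. 154.]
[165.  70.]
[254. 122.]
```

View pics/w0m.png

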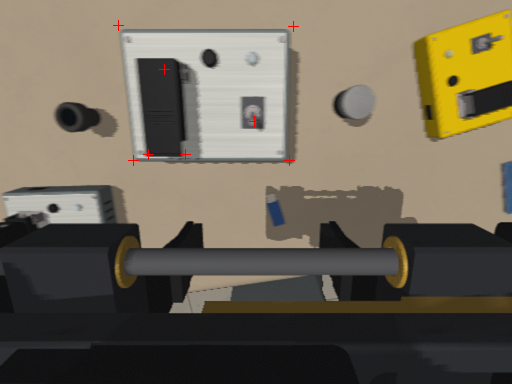

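The guard and panel match the prediction: lip corners at (148,155) and (185,155). I'll hover above the guard's front, with the fingers straddling it.

Run:
```python
from h import *; from d import delta
w=box2w([[-.04,.04,.096],[-.04,.04,.13]],[.572,.0175],np.radians(-9.35));print(w);delta(w[1])
```

```text
[[0.53903003 0.06346717 0.096     ]
 [0.53903003 0.06346717 0.13      ]]
t 1.65 pos [ 0.4743 -0.0179  0.2515] rot [-1.7981e+02 -1.0000e-02 -8.9100e+00] F [ 0.4  3.6 -0.3] w 0.06978734790232757
to go [ 0.0513 -0.0904  0.1215]
```

```bash
python3 -m crank '[{"x":0.02,"y":-0.03,"z":0,"turn":0},{"x":0.04,"y":-0.06,"z":0.02,"turn":0},{"x":0.05,"y":-0.08,"z":0.05,"turn":0},{"x":0.05,"y":-0.085,"z":0.07,"turn":0},{"x":0.05,"y":-0.085,"z":0.07,"turn":0},{"x":0.05,"y":-0.085,"z":0.07,"turn":0}]' 0.06 4
python3 d.py .539 .0635 .096
python3 - <<'E'
from h import *
c=imaging.get_calibration("wrist");im=imaging.read_camera("wrist")[:,:,::-1].copy()
P=[[-.058,.021,.099],[-.058,.059,.099],[-.04,.04,.099],[-.07,-.09,.06],[-.07,.09,.06]]
for q in proj(c,box2w(P,[.572,.0175],np.radians(-9.35))):
    cv2.drawMarker(im,tuple(int(v) for v in q),(0,0,255),0,10,1)
cv2.imwrite("pics/w1.png",im)
E
```

```text
time_s: 2.4
tool_pos: [0.5368, 0.0492, 0.1823]
tool_rot: [180.0, -0.1, -9.4]
force: [0.2, 0.2, 0.6]
grip_width: 0.0604
grasp_force: 0.0
t 2.4 pos [0.5368 0.0492 0.1823] rot [ 1.7996e+02 -6.0000e-02 -9.4400e+00] F [0.2 0.2 0.6] w 0.060388082476399554
to go [-0.0002 -0.0145  0.0863]
```

View pics/w1.png

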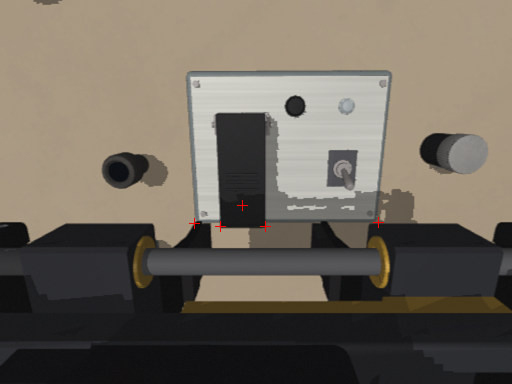

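Lip markers coincide with the lip edge (220–266, row 226). Centring and descending.

```bash
python3 -m crank '[{"x":0,"y":-0.008,"z":0,"turn":0},{"x":0,"y":-0.0145,"z":0.01,"turn":0},{"x":0,"y":-0.0145,"z":0.03,"turn":0},{"x":0,"y":-0.0145,"z":0.05,"turn":0},{"x":0,"y":-0.0145,"z":0.07,"turn":0},{"x":0,"y":-0.0145,"z":0.08,"turn":0},{"x":0,"y":-0.0145,"z":0.086,"turn":0},{"x":0,"y":-0.0145,"z":0.086,"turn":0},{"x":0,"y":-0.0145,"z":0.086,"turn":0}]' 0.06 4
python3 d.py .539 .0635 .096
```

```text
time_s: 3.58
tool_pos: [0.5396, 0.0648, 0.0962]
tool_rot: [-180.0, -0.1, -9.4]
force: [-0.1, 0.4, 1.0]
grip_width: 0.0594
grasp_force: 0.0
t 3.575 pos [0.5396 0.0648 0.0962] rot [-1.7999e+02 -7.0000e-02 -9.3500e+00] F [-0.1  0.4  1. ] w 0.05940016863714289
to go [-0.0004  0.0013  0.0002]
```

```bash
python3 -m crank '[{"x":0,"y":0.001,"z":0,"turn":0},{"x":0,"y":0.001,"z":0,"turn":0},{"x":0,"y":0.001,"z":0,"turn":0},{"x":0,"y":0.001,"z":0,"turn":0},{"x":0,"y":0.001,"z":0,"turn":0},{"x":0,"y":0.001,"z":0,"turn":0}]' 0.034 4
python3 d.py .539 .0635 .096
```

```text
time_s: 4.32
tool_pos: [0.5391, 0.0644, 0.0957]
tool_rot: [-179.9, -0.0, -9.3]
force: [0.6, 3.3, -0.0]
grip_width: 0.0379
grasp_force: 4.0
t 4.325 pos [0.5391 0.0644 0.0957] rot [-1.7995e+02 -3.0000e-02 -9.3200e+00] F [ 0.6  3.3 -0. ] w 0.03788092665972498
to go [ 0.      0.0009 -0.0003]
```

```bash
python3 -m crank '[{"x":0.0007,"y":0,"z":-0.0045,"turn":0},{"x":0.0017,"y":0,"z":-0.009,"turn":0},{"x":0.003,"y":0,"z":-0.0133,"turn":0},{"x":0.0047,"y":0,"z":-0.0176,"turn":0},{"x":0.0066,"y":0,"z":-0.0217,"turn":0},{"x":0.0089,"y":0,"z":-0.0257,"turn":0},{"x":0.0113,"y":0,"z":-0.0296,"turn":0},{"x":0.0141,"y":0,"z":-0.0332,"turn":0},{"x":0.0171,"y":0,"z":-0.0367,"turn":0},{"x":0.0203,"y":0,"z":-0.04,"turn":0},{"x":0.0238,"y":0,"z":-0.043,"turn":0},{"x":0.0274,"y":0,"z":-0.0457,"turn":0}]'
python3 - <<'E'
from h import *
cv2.imwrite("pics/s1.png",cv2.resize(imaging.read_camera("side")[120:260,200:340,::-1],None,fx=4,fy=4))
E
```

```text
time_s: 5.82
tool_pos: [0.5656, 0.06, 0.1415]
tool_rot: [-180.0, 0.1, -9.3]
force: [0.6, 4.2, -1.0]
grip_width: 0.0379
grasp_force: 4.0
```

View pics/s1.png

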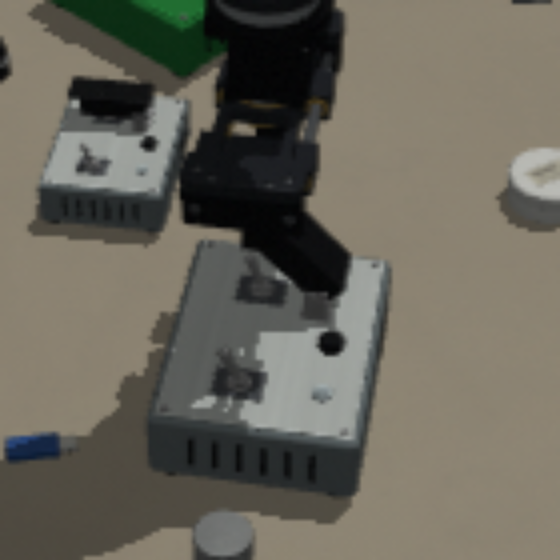

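The guard is up about 45° and held, with the toggle exposed and still off. Continuing the arc past the balance point.

```bash
python3 -m crank '[{"x":0.0039,"y":0,"z":-0.0024,"turn":0},{"x":0.0079,"y":0,"z":-0.0047,"turn":0},{"x":0.012,"y":0,"z":-0.0066,"turn":0},{"x":0.0163,"y":0,"z":-0.0082,"turn":0},{"x":0.0206,"y":0,"z":-0.0096,"turn":0},{"x":0.0251,"y":0,"z":-0.0106,"turn":0},{"x":0.0296,"y":0,"z":-0.0113,"turn":0},{"x":0.0342,"y":0,"z":-0.0117,"turn":0},{"x":0.0387,"y":0,"z":-0.0118,"turn":0},{"x":0.0433,"y":0,"z":-0.0115,"turn":0},{"x":0.0478,"y":0,"z":-0.011,"turn":0},{"x":0.0478,"y":0,"z":-0.011,"turn":0}]'
python3 -m crank '[{"x":0,"y":0,"z":0,"turn":0},{"x":0,"y":0,"z":0,"turn":0},{"x":0,"y":0,"z":0,"turn":0}]' 0.06 4
python3 - <<'E'
from h import *
cv2.imwrite("pics/s2.png",cv2.resize(imaging.read_camera("side")[120:260,200:340,::-1],None,fx=4,fy=4))
E
```

```text
time_s: 7.38
tool_pos: [0.6133, 0.0522, 0.1524]
tool_rot: [-179.9, -0.0, -9.3]
force: [0.8, 4.1, -0.3]
grip_width: 0.0381
grasp_force: 4.0
time_s: 7.75
tool_pos: [0.6129, 0.05, 0.152]
tool_rot: [179.9, 0.0, -9.4]
force: [-0.9, 0.0, 0.0]
grip_width: 0.0574
grasp_force: 0.0
```

View pics/s2.png

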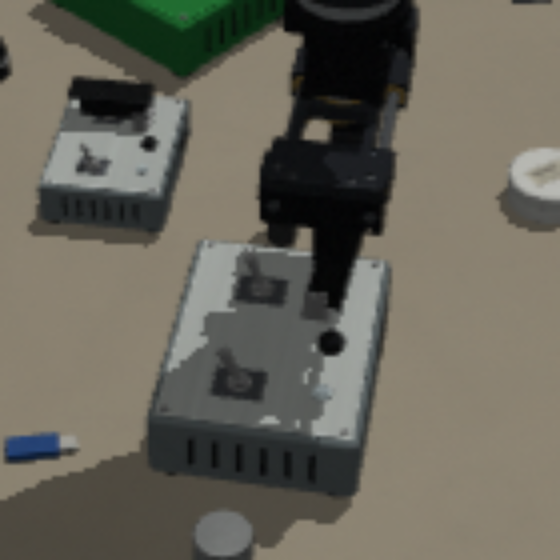

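Guard stands open and the box is in its place. Raise clear, move to the front of the toggle, close the fingers, descend.

```bash
python3 -m crank '[{"x":0,"y":0,"z":-0.02,"turn":0},{"x":0,"y":0,"z":-0.045,"turn":0},{"x":0,"y":0,"z":-0.06,"turn":0},{"x":-0.01,"y":0,"z":-0.065,"turn":0},{"x":-0.04,"y":-0.001,"z":-0.065,"turn":0},{"x":-0.07,"y":-0.001,"z":-0.065,"turn":0},{"x":-0.09,"y":-0.001,"z":-0.065,"turn":0},{"x":-0.095,"y":-0.001,"z":-0.065,"turn":0},{"x":-0.095,"y":-0.001,"z":-0.065,"turn":0}]'
python3 -m crank '[{"x":0,"y":0,"z":0.02,"turn":0},{"x":0,"y":0,"z":0.04,"turn":0},{"x":0,"y":0,"z":0.06,"turn":0},{"x":0,"y":0,"z":0.08,"turn":0},{"x":0,"y":0,"z":0.08,"turn":0}]' 0 10
python3 - <<'E'
from h import *; from d import delta
for x in(-.06,-.022): delta(box2w([x,.04,.098],[.572,.0175],np.radians(-9.35)))
im=cv2.resize(imaging.read_camera("side")[120:260,200:340,::-1],None,fx=3,fy=3)
c=imaging.get_calibration("wrist");w=imaging.read_camera("wrist")[:,:,::-1]
w=cv2.resize(w,None,fx=.8,fy=.8);w=cv2.copyMakeBorder(w,0,420-w.shape[0],0,0,0)[:, :380]
cv2.imwrite("pics/s3.png",np.hstack([im,w]))
E
```

```text
time_s: 8.93
tool_pos: [0.5195, 0.0676, 0.2172]
tool_rot: [180.0, -0.0, -9.4]
force: [-0.4, -0.7, 0.1]
grip_width: 0.0598
grasp_force: 0.0
time_s: 9.55
tool_pos: [0.5188, 0.0676, 0.1356]
tool_rot: [-180.0, 0.2, -9.4]
force: [0.4, 1.0, 0.4]
grip_width: 0.0183
grasp_force: 0.0
t 9.55 pos [0.5188 0.0676 0.1356] rot [-179.99    0.21   -9.37] F [0.4 1.  0.4] w 0.018341947108024174
to go [0.0006 0.0007 0.0376]
t 9.55 pos [0.5188 0.0676 0.1356] rot [-179.99    0.21   -9.37] F [0.4 1.  0.4] w 0.018341947108024174
to go [0.0386 0.0007 0.0376]
```

View pics/s3.png

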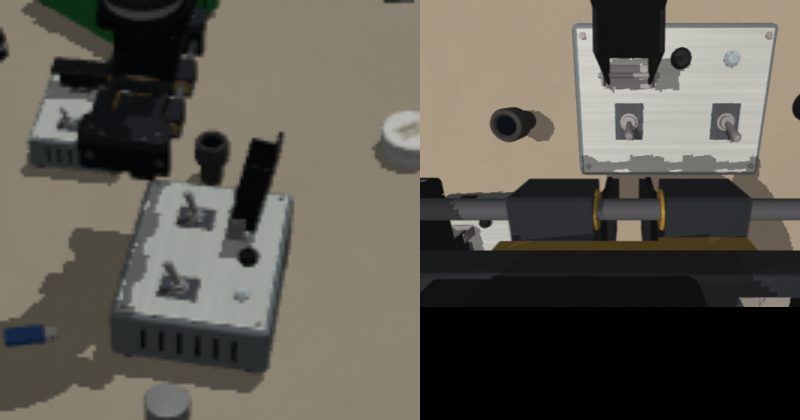

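```bash
python3 -m crank '[{"x":0,"y":0,"z":0.015,"turn":0},{"x":0,"y":0,"z":0.03,"turn":0},{"x":0,"y":0.001,"z":0.038,"turn":0},{"x":0,"y":0.001,"z":0.038,"turn":0}]' 0 10
python3 -m crank '[{"x":0.008,"y":0,"z":0,"turn":0},{"x":0.015,"y":0,"z":0,"turn":0},{"x":0.019,"y":0,"z":0,"turn":0},{"x":0.022,"y":0,"z":0,"turn":0},{"x":0.025,"y":0,"z":0,"turn":0},{"x":0.028,"y":0,"z":0,"turn":0},{"x":0.031,"y":0,"z":0,"turn":0},{"x":0.033,"y":0,"z":0,"turn":0},{"x":0.035,"y":0,"z":0,"turn":0},{"x":0.0365,"y":0,"z":0,"turn":0},{"x":0.0365,"y":0,"z":0,"turn":0}]'
python3 - <<'E'
from h import *; from d import delta
delta(box2w([-.022,.04,.098],[.572,.0175],np.radians(-9.35)))
E
```

```text
time_s: 10.15
tool_pos: [0.5186, 0.0667, 0.0983]
tool_rot: [180.0, 0.1, -9.3]
force: [0.3, -0.1, 0.2]
grip_width: 0.0007
grasp_force: 0.0
time_s: 11.52
tool_pos: [0.5555, 0.061, 0.0992]
tool_rot: [-180.0, -0.0, -9.3]
force: [-1.3, 0.2, 1.5]
grip_width: 0.0007
grasp_force: 0.7
t 11.525 pos [0.5555 0.061  0.0992] rot [-1.80e+02 -1.00e-02 -9.35e+00] F [-1.3  0.2  1.5] w 0.0007119674448094038
to go [0.0014 0.0002 0.0012]
```

```bash
for i in 1 2; do python3 -m crank '[{"x":0.001,"y":0,"z":0,"turn":0},{"x":0.001,"y":0,"z":0,"turn":0}]' | sed -n 2,4p; done
```

```text
tool_pos: [0.5563, 0.0608, 0.0992]
tool_rot: [180.0, 0.0, -9.4]
force: [-0.6, 0.9, 0.7]
tool_pos: [0.5573, 0.0606, 0.0991]
tool_rot: [180.0, 0.0, -9.4]
force: [-1.8, 0.1, -0.3]
```

```bash
for i in 1 2; do python3 -m crank '[{"x":0.001,"y":0,"z":0,"turn":0},{"x":0.001,"y":0,"z":0,"turn":0}]' | sed -n 2,4p; done
python3 - <<'E'
from h import *
w=imaging.read_camera("wrist")[:,:,::-1];s=imaging.read_camera("side")[150:240,220:310,::-1]
cv2.imwrite("pics/s4.png",np.hstack([cv2.resize(s,(384,384)),w[:, 100:500]]))
E
```

```text
tool_pos: [0.5579, 0.0605, 0.099]
tool_rot: [180.0, 0.1, -9.4]
force: [-2.9, 0.6, 1.5]
tool_pos: [0.5582, 0.0605, 0.0989]
tool_rot: [180.0, 0.1, -9.3]
force: [-5.4, 1.0, 2.8]
```

View pics/s4.png

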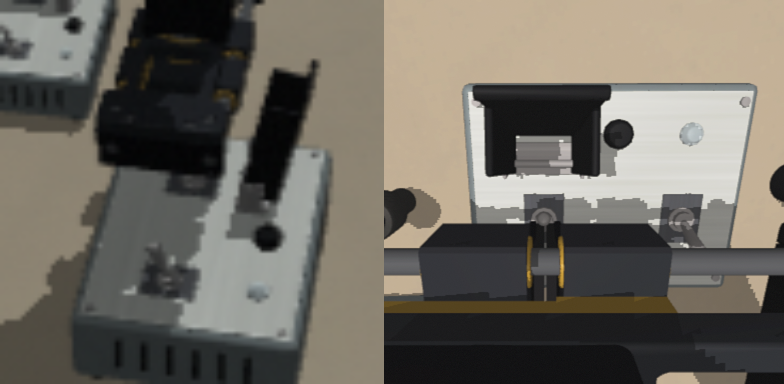

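Force rose to about 5 N against the stop, so the toggle is over. Next I back off, rise and go behind the guard, checking the toggle on the way.

```bash
python3 -m crank '[{"x":-0.015,"y":0,"z":0,"turn":0},{"x":-0.03,"y":0,"z":0,"turn":0},{"x":-0.03,"y":0,"z":-0.03,"turn":0},{"x":-0.03,"y":0,"z":-0.06,"turn":0},{"x":-0.03,"y":0,"z":-0.09,"turn":0},{"x":-0.03,"y":0,"z":-0.12,"turn":0},{"x":-0.03,"y":0,"z":-0.126,"turn":0},{"x":-0.03,"y":0,"z":-0.126,"turn":0}]'
python3 - <<'E'
from h import *
w=imaging.read_camera("wrist")[:,:,::-1];s=imaging.read_camera("side")[150:240,220:310,::-1]
cv2.imwrite("pics/s5.png",np.hstack([cv2.resize(s,(384,384)),w[:, 60:460]]))
E
python3 -m crank '[{"x":0.02,"y":0,"z":0,"turn":0},{"x":0.05,"y":0,"z":0,"turn":0},{"x":0.08,"y":0,"z":0,"turn":0},{"x":0.11,"y":0,"z":0,"turn":0},{"x":0.135,"y":0,"z":0,"turn":0},{"x":0.147,"y":0,"z":0,"turn":0},{"x":0.147,"y":0,"z":0,"turn":0},{"x":0.147,"y":0,"z":0,"turn":0}]'
python3 - <<'E'
from h import *; from d import delta
for x in (.095,.03): delta(box2w([x,.04,.16],[.572,.0175],np.radians(-9.35)))
E
```

```text
time_s: 13.62
tool_pos: [0.5294, 0.0651, 0.225]
tool_rot: [180.0, -0.0, -9.4]
force: [-0.5, 0.0, -0.5]
grip_width: 0.0007
grasp_force: 0.0
time_s: 14.72
tool_pos: [0.6738, 0.0418, 0.2251]
tool_rot: [180.0, 0.1, -9.3]
force: [-0.6, 0.4, 0.1]
grip_width: 0.0008
grasp_force: 0.0
t 14.725 pos [0.6738 0.0418 0.2251] rot [ 1.7999e+02  5.0000e-02 -9.3000e+00] F [-0.6  0.4  0.1] w 0.0007964118238106431
to go [-0.0015  0.0006  0.0651]
t 14.725 pos [0.6738 0.0418 0.2251] rot [ 1.7999e+02  5.0000e-02 -9.3000e+00] F [-0.6  0.4  0.1] w 0.0007964118238106431
to go [-0.0665  0.0005  0.0651]
```

View pics/s5.png

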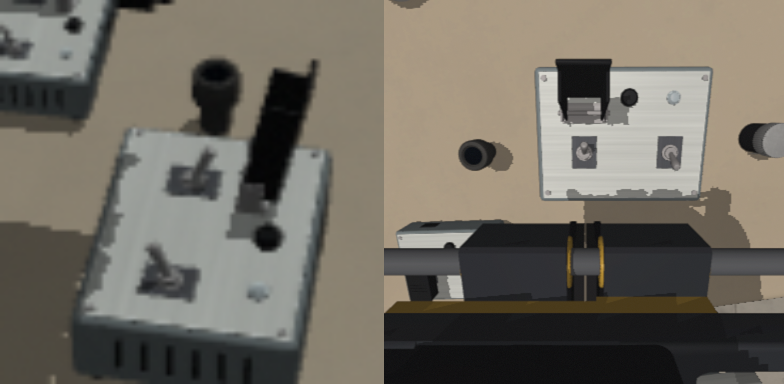

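Toggle confirmed leaning to the rear, with the plain one still forward. Now tip the guard forward.

```bash
python3 -m crank '[{"x":0,"y":0,"z":0.025,"turn":0},{"x":0,"y":0,"z":0.05,"turn":0},{"x":0,"y":0,"z":0.065,"turn":0},{"x":-0.01,"y":0,"z":0.065,"turn":0},{"x":-0.017,"y":0,"z":0.065,"turn":0},{"x":-0.023,"y":0,"z":0.065,"turn":0},{"x":-0.029,"y":0,"z":0.065,"turn":0},{"x":-0.035,"y":0,"z":0.065,"turn":0},{"x":-0.041,"y":0,"z":0.065,"turn":0},{"x":-0.047,"y":0,"z":0.065,"turn":0}]'
python3 -m crank '[{"x":-0.005,"y":0,"z":0,"turn":0},{"x":-0.01,"y":0,"z":0,"turn":0},{"x":-0.015,"y":0,"z":0,"turn":0},{"x":-0.02,"y":0,"z":0,"turn":0},{"x":-0.025,"y":0,"z":0,"turn":0},{"x":-0.028,"y":0,"z":0,"turn":0},{"x":-0.028,"y":0,"z":0,"turn":0}]'
python3 -m crank '[{"x":0.01,"y":0,"z":-0.02,"turn":0},{"x":0.01,"y":0,"z":-0.05,"turn":0},{"x":0.01,"y":0,"z":-0.08,"turn":0},{"x":-0.03,"y":0,"z":-0.1,"turn":0},{"x":-0.07,"y":0,"z":-0.1,"turn":0},{"x":-0.11,"y":0,"z":-0.1,"turn":0},{"x":-0.13,"y":0,"z":-0.1,"turn":0},{"x":-0.13,"y":0,"z":-0.1,"turn":0}]'
python3 - <<'E'
from h import *
T=lambda:[cv2.cvtColor(imaging.read_camera("side"),cv2.COLOR_RGB2BGR),cv2.cvtColor(imaging.read_camera("wrist"),cv2.COLOR_RGB2BGR)]
s,w=T();s0=cv2.imread("pics/side0.png")
cv2.imwrite("pics/s6.png",s);cv2.imwrite("pics/w6.png",w)
f=lambda im:cv2.boundingRect((im[165:210,240:300].max(2)<45).astype(np.uint8))
print(f(s0),f(s)); c=imaging.get_calibration("wrist")
P=[[-.058,.059,.099],[-.058,.021,.099],[.03,.021,.099],[.03,.059,.099]]
q=proj(c,box2w(P,[.572,.0175],np.radians(-9.35)));print(q.round())
m=np.zeros(w.shape[:2],np.uint8);cv2.fillPoly(m,[q.astype(np.int32)],1);print("dark frac",(w.max(2)[m>0]<70).mean())
E
```

```text
time_s: 15.98
tool_pos: [0.628, 0.049, 0.1602]
tool_rot: [180.0, -0.0, -9.4]
force: [0.7, -0.9, -0.4]
grip_width: 0.0007
grasp_force: 0.1
time_s: 16.85
tool_pos: [0.6006, 0.0535, 0.1603]
tool_rot: [180.0, -0.0, -9.3]
force: [-0.2, 0.5, 0.1]
grip_width: 0.0001
grasp_force: 0.0
time_s: 17.85
tool_pos: [0.4719, 0.0748, 0.2607]
tool_rot: [179.9, -0.1, -9.3]
force: [-0.2, -0.6, -0.3]
grip_width: 0.0005
grasp_force: 0.0
(0, 0, 56, 44) (0, 0, 56, 44)
[[242. 138.]
 [279. 138.]
 [280.  45.]
 [240.  45.]]
dark frac 0.9437783106847855
```

```bash
python3 -m crank '[{"x":-0.01,"y":0.05,"z":-0.02,"turn":0},{"x":-0.01,"y":0.1,"z":-0.02,"turn":0},{"x":-0.01,"y":0.15,"z":-0.02,"turn":0},{"x":-0.01,"y":0.2,"z":-0.02,"turn":0},{"x":-0.01,"y":0.25,"z":-0.02,"turn":0},{"x":-0.01,"y":0.3,"z":-0.02,"turn":0},{"x":-0.01,"y":0.3,"z":-0.02,"turn":0}]'
python3 - <<'E'
from h import *
for n,D in dict(side=dict(guard=(246,174,290,196),box=(240,200,298,244),eyep=(262,162,280,180),can=(246,246,266,274),usb=(200,226,222,238)),top=dict(guard=(272,168,296,206),box=(262,158,328,212),eyep=(238,176,254,192),can=(334,184,354,204),usb=(302,222,318,240))).items():
    a=cv2.imread(f"pics/{n}0.png");b=cv2.cvtColor(imaging.read_camera(n),cv2.COLOR_RGB2BGR);cv2.imwrite(f"pics/{n}9.png",b)
    for k,(x0,y0,x1,y1) in D.items():
        r=cv2.matchTemplate(b[y0-8:y1+8,x0-8:x1+8],a[y0:y1,x0:x1],cv2.TM_CCOEFF_NORMED);_,v,_,l=cv2.minMaxLoc(r);print(n,k,"shift",l[0]-8,l[1]-8,"score",round(v,3))
E
```

```text
time_s: 18.82
tool_pos: [0.4129, -0.2248, 0.2793]
tool_rot: [-180.0, 0.1, -9.8]
force: [0.2, 1.2, -0.9]
grip_width: 0.0004
grasp_force: 0.0
side guard shift 0 0 score 1.0
side box shift 0 0 score 1.0
side eyep shift 0 0 score 1.0
side can shift 0 0 score 1.0
side usb shift 0 0 score 1.0
top guard shift 0 0 score 0.999
top box shift 0 0 score 0.999
top eyep shift 0 0 score 0.998
top can shift 0 0 score 0.995
top usb shift 0 0 score 0.997
```

Everything is back in place and the guard is shut, so I'm handing in.

```bash
python3 -c "
from cell import env
print(env.sign_off())"
```

```text
the job is handed in; nothing more can be done
None
```

The guard was lifted open, the toggle beneath it pushed over to the rear and the guard dropped shut again. In the last side and top pictures the box, guard and small things show no shift. The guard was lifted by pinching its sides at about 4 N, because the tool can only point down and a fingertip could not get under the lip. The job was handed in at about 19 s; no verdict came back.

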